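# Weigh the jar from the back of the bottle tray

### The job

The squat jar at the back of the bottle tray has to go on the balance, but three taller capped vessels crowd it in. First stand these three upright in the empty side tray; next set the jar upright in the middle of the balance pan; only then put each of the three back upright where it stood in the bottle tray. Set everything down rather than dropping it, tip nothing over, and leave the two small vials in the tray where they stand.

Things in the scene. Friction and masses are not known exactly. Their poses are not given: they have to be found in the camera images.
- round_bottle_mid (a point): Round brown bottle with paper label, 60 mm in diameter up to 86 mm above its base, shoulder sloping in to the neck at 100 mm, then a black screw cap 33 mm in diameter from 106 to 131 mm (its top; the whole is 131 mm high). Can be lifted by the cap. About 0.24 kg. It stands in one of the three places round the jar: left, right or front (which one changes). Point: its centre, half-way up; z up its axis.
- square_bottle_mid (a point): Square white bottle, 54 x 54 mm up to 84 mm above its base, shoulder sloping in to a neck from 94 mm, then a black screw cap 39 mm in diameter from 100 to 124 mm (its top; the whole is 124 mm high). Can be lifted by the cap. About 0.22 kg. It stands in one of the three places round the jar: left, right or front (which one changes). Point: its centre, half-way up; z up its axis. Its x and y axes are square to its sides.
- conical_flask_mid (a point): Conical pale glass flask, 62 mm in diameter at the base, tapering from 12 mm above its base to a neck 29 mm in diameter at 84 mm, then a black screw cap 36 mm in diameter from 92 to 116 mm (its top; the whole is 116 mm high). Can be lifted by the cap. About 0.16 kg. It stands in one of the three places round the jar: left, right or front (which one changes). Point: its centre, half-way up; z up its axis.
- jar_mid (a point): Squat brown jar to be weighed: 51 mm in diameter, wide black screw lid 54 mm in diameter from 36 to 56 mm above its base (its top). About 0.13 kg. Middle place of the back row of the bottle tray, so close to the three bottles that a gripper finds room only when all three are away. Point: its centre, half-way up, 28 mm above its base.
- bottle_tray: Fixed grey tray, 170 (x) by 230 mm (y), rim 18 mm high, floor 4 mm thick. Origin under its centre, on the bench; x from the front row to the back row (away from the robot), y left. Six dark circles mark places at x = -35 and 35, y = -64, 0 and 64 mm; things stand within 5 mm of their centres. Jar at (35, 0); bottles at (35, 64), (35, -64), (-35, 0); vials in the front corners.
- side_tray: Fixed empty grey plastic tray, the side area for the three bottles: 260 mm (its x) by 140 mm (its y), rim 18 mm high, wall and floor 4 mm thick. Origin under its centre, on the bench, z up. Three bottles fit in a row along x, 80 mm apart. It stands to the left or to the right of the bottle tray, the balance on the other side.
- pan (a point): Centre of the top face of the fixed balance's round steel pan, 120 mm in diameter, 80 mm above the bench. z up; x points from the display to the pan. The white housing under the pan is 190 mm wide and 58 mm high; the lower display part reaches 170 mm from the pan's centre towards -x.
- vial_left_mid (a point): Bystander, to be left alone: glass vial 27 mm in diameter, 58 mm high, white cap, standing in the front left corner place of the bottle tray (64 mm to the left of the bottle in front). The point is its centre, half-way up.
- vial_right_mid (a point): Bystander, to be left alone: glass vial 27 mm in diameter, 58 mm high, white cap, standing in the front right corner place of the bottle tray (64 mm to the right of the bottle in front). The point is its centre, half-way up.

How it is judged:
By the outcome, as a careful person would: the job done as asked, in the order asked, and still so for the second after the job is handed in, with the robot touching nothing.
It also fails if it takes over 144 s, if anything falls off the work surface, if the arm or the gripper's body presses on something with over 40 N, if the wrist force passes 120 N, or if a joint passes its speed limit or range.

### The arm

A 6-joint arm with a two-finger parallel gripper is mounted at the origin on the work surface. World frame = base frame: x ahead of the robot, y to its left, z up, the work surface at z = 0. Lengths are in mm, angles in rad, forces in N, time in s.
With the tool pointing down it reaches from about 325 to 750 mm from the base axis. Payload 7.6 kg.
Tool frame: the origin (TCP) lies midway between the tips of the shut fingers; the grasp point (between the pads) lies 19 mm behind it; z points along the fingers, y is the direction in which the jaws open and shut (so a half turn about z gives the same grasp; the last joint's range is limited). The gripper opens to 85 mm and grips with 20 to 120 N. Pads are 22 mm wide; open, the fingers measure 114 mm over their backs; the gripper's body (76 mm by 85 mm) begins 54 mm behind the grasp point. The pads swing forward as they close: fully open they stand 13 mm farther back than shut.
Start: joints at [1.07, 0.052, 1.401, -0, 1.689, -0.07], TCP at [219.226, 477.06, 231.323] pointing down, gripper open.
Joint ranges: [-2.9, 2.9], [-0.91, 2.17], [0.12, 2.37], [-1.06, 4.2], [0.26, 2.73], [-2.93, 2.93]. Speed limits (rad/s): [2.57, 2.57, 3.01, 3.14, 3.14, 3.14].

### API

Orientations are given as a unit quaternion [w, x, y, z].
In Python, from plant import arm, cams, ticket gives the robot as it stands.
- The arm moves only by the tool send_rows, never from a script. Its argument "motion" is a list of rows, each a list of 7 numbers: the shift along the world's x, y, z in m, then the turn, a rotation vector about the world's x, y, z in degrees, then the opening, from -1 (shut) to 1 (fully open). In form: [[tx, ty, tz, ax, ay, az, hand], ...]. A call has 1 to 20 rows; each row is the pose to reach, as a shift and turn from the pose commanded when the call began; what a row does not reach only later rows make up. A row lasts 1/8 s, in which the tool goes at most 62.5 mm and 10.7 degrees, less where a joint would pass 70% of its speed; a pose out of reach is approached as far as the arm can. A call with a gripper value outside its range is refused whole. The fingers move at their own pace and stop on an object; "squeeze" is the grip in N (left out, the last holds). Time passes only in rows, so rows that repeat a pose let the fingers close. It gives the time, the measured TCP pose, the force and the opening at its end, in the units of the state.
- arm.read_state(): the state, without advancing time (a new reading comes with each control period).
- cams.capture(name): name is "scene" or "top" or "wrist"; returns (picture, depth): 384x512x3 uint8, red, green, blue; 384x512 float32, mm along the optical axis (not along the pixel's ray), 0 where there is no reading.
- cams.camera_params(name): a dict with "fx", "fy", "cx", "cy" (pixels), "R" (3x3) and "t" (3): a world point X has camera coordinates R X + t; the wrist camera has in their place "hand_eye" (4x4, takes a point from camera to tool coordinates, whose origin is the TCP and whose axes are the flange's). Camera axes: x right, y down, z forward; pixel columns grow to the right and rows downward; lengths in mm; the calibration is good to about 2 mm. The wrist camera is an equidistant fisheye: a pixel r from the principal point sees the ray r / f radians off the axis. A picture is of the moment at which its call begins: read the wrist's pose just before it. camera_params takes no time and is no camera call.
- ticket.hand_in(): hands the job in, once; it reports no verdict.
Trained networks look in the newest picture that a camera, given by its name, has taken for a name from the list of things; names that differ only in an ending like _2 or _b are one class to them, and where a whole thing is asked for, a point or a joint stands for the part that bears it (a point fixed in the world has none). Each returns a list of dicts, best first, with "score" (0 to 1); they miss things now and then, are a little off and sometimes report something else, mostly with a low value. They report only what shows in the picture. A call takes as long as a camera call.
- cams.regions_of(camera, label): "pixels" (384x512 bool, what is visible of it) and "position" ([column, row] in pixels, amid what is visible of it).
The state is a dict: "clock": time; "joints": joint angles; "joint_vel": joint speeds; "joint_torque": joint torques, N m; "ee_pos": TCP position; "orientation": TCP orientation; "contact_force": force on the tool from outside, world axes, zero at the start; "moment": the same for the moment, N m; "gripper_width": opening from 0.0 (shut) to 1.0 (fully open).
Only numpy, scipy, OpenCV 4.12 (cv2) and the standard library are available. Lean on these libraries where they do the work, as an engineer would, in place of code of your own. Each camera call takes 0.05 s, during which the arm holds its last target. There are 200 camera calls.

## Working session

There is one attempt and no reset: what is moved stays moved. The work goes in short steps, Python scripts to look and compute and a tool call to move; the robot and the scene stay as the last step left them, time stands still between calls to the robot, and variables do not carry over. Pictures are saved under pics/ and viewed, about 12 in all and at most 16, crops included, and the job is handed in when it is done.

Besides the shell and the picture viewer there is one more tool, called after "Emit:" as name(argument=value, ...) on one line, values as JSON. send_rows: Moves the arm, as the interface text tells. Its arguments: {"type":"object","properties":{"motion":{"type":"array"},"squeeze":{"type":"number"}},"required":["motion"]}

```bash
mkdir -p pics; ls
cat > h.py <<'E'
import numpy as np, cv2
from plant import arm, cams, ticket
def save(n,p): cv2.imwrite('pics/'+p+'.png', cv2.cvtColor(n,cv2.COLOR_RGB2BGR))
def world(cam,mask,depth):
    P=cams.camera_params(cam); v,u=np.nonzero(mask&(depth>0)); d=depth[v,u]
    X=np.stack([(u-P['cx'])/P['fx']*d,(v-P['cy'])/P['fy']*d,d],1)
    return (X-np.array(P['t']))@np.array(P['R'])
E
python3 - <<'E'
from h import *
print(arm.read_state())
for c in ('top','scene'):
    im,d=cams.capture(c); save(im,c+'0'); np.save(c+'0.npy',d)
    P=cams.camera_params(c); print(c,{k:np.round(v,3).tolist() for k,v in P.items()})
    for n in ['round_bottle_mid','square_bottle_mid','conical_flask_mid','jar_mid','bottle_tray','side_tray','pan','vial_left_mid']:
        for r in cams.regions_of(c,n)[:2]:
            X=world(c,r['pixels'],d)
            if len(X)==0: continue
            z=np.percentile(X[:,2],97); t=X[X[:,2]>z-8]
            print(n,round(r['score'],2),np.round(r['position']),r['pixels'].sum(),'ztop',round(z),'top xy',np.round((t.min(0)+t.max(0))/2),np.round(np.median(t,0)),'ext',np.round(np.ptp(t,0)))
E
```

```text
pics
{'clock': 0.0, 'joints': array([ 1.06971879e+00,  5.28066094e-02,  1.40176058e+00, -2.10012543e-05,
        1.68856989e+00, -7.02984166e-02]), 'joint_vel': array([-1.87102526e-04, -9.70912117e-05,  1.52359408e-03,  5.70749270e-04,
        1.94841919e-03,  3.84549746e-04]), 'joint_torque': array([ 1.85014619e-04, -3.81668222e+01, -3.60185051e+01, -7.81180552e-05,
        6.25191926e-03,  1.57210692e-06]), 'ee_pos': array([219.06588982, 476.77593591, 230.47010198]), 'orientation': array([-2.07616658e-04,  2.13729136e-01,  9.76892655e-01, -7.43851230e-04]), 'contact_force': array([-0.7278882 , -0.48306628,  0.29602601]), 'moment': array([-0.01629095, -0.03029057,  0.03561222]), 'gripper_width': 0.9976321865468398}
top {'fx': 358.966, 'fy': 358.966, 'cx': 258.533, 'cy': 185.856, 'R': [[0.005, -1.0, -0.006], [-0.98, -0.004, -0.2], [0.2, 0.007, -0.98]], 't': [11.389, 578.087, 754.738]}
round_bottle_mid 0.8 [267. 210.] 632 ztop 136 top xy [517. -14. 133.] [517. -14. 134.] ext [33. 33. 10.]
square_bottle_mid 0.85 [308. 192.] 637 ztop 129 top xy [566. -92. 126.] [566. -91. 127.] ext [36.
[... 935 characters left out ...]
94 [225. 219.] 1450 ztop 129 top xy [568. -93. 126.] [570. -96. 128.] ext [40. 38. 10.]
conical_flask_mid 0.76 [276. 202.] 919 ztop 121 top xy [604.  26. 118.] [605.  24. 120.] ext [34. 37.  9.]
jar_mid 0.71 [252. 216.] 667 ztop 62 top xy [588. -41.  71.] [591. -36.  60.] ext [54. 68. 33.]
bottle_tray 0.66 [244. 236.] 2195 ztop 23 top xy [554. -25.  31.] [610. -83.  20.] ext [223. 264.  32.]
side_tray 0.78 [124. 290.] 8328 ztop 23 top xy [ 522. -340.   20.] [ 546. -355.   21.] ext [275. 169.  11.]
pan 0.77 [303. 129.] 4825 ztop 82 top xy [496. 316.  79.] [499. 312.  80.] ext [121. 120.  10.]
vial_left_mid 0.81 [260. 190.] 241 ztop 64 top xy [537.  49.  60.] [539.  46.  61.] ext [27. 26.  9.]
```

Run:
```python
from h import *
for c in ('top','scene'):
    im,d=cams.capture(c)
    for n in ['side_tray','bottle_tray']:
        r=cams.regions_of(c,n)[0]; X=world(c,r['pixels'],d); X=X[(X[:,2]<27)&(X[:,2]>15)][:,:2]
        med=np.median(X,0); 
        print(c,n,cv2.minAreaRect(X.astype(np.float32)),len(X))
    for n in ['square_bottle_mid','round_bottle_mid','vial_right_mid','vial_left_mid']:
        for r in cams.regions_of(c,n)[:2]:
            X=world(c,r['pixels'],d); 
            print(c,n,round(r['score'],2),np.round((X.min(0)+X.max(0))/2),np.round(np.ptp(X,0)))
            if n[0]=='s': 
                Y=X[X[:,2]<92][:,:2].astype(np.float32); print(cv2.minAreaRect(Y))
```

```text
top side_tray ((520.5955200195312, -339.7330322265625), (144.13327026367188, 262.785400390625), 83.74352264404297) 1038
top bottle_tray ((552.6064453125, -22.685195922851562), (232.82296752929688, 173.13706970214844), 74.30521392822266) 971
top square_bottle_mid 0.57 [577. -99.  65.] [ 83.  77. 131.]
((576.259033203125, -98.44721221923828), (66.29226684570312, 75.9039077758789), 74.19928741455078)
top round_bottle_mid 0.76 [518. -13.  71.] [ 60.  56. 133.]
scene side_tray ((520.5836791992188, -340.5278625488281), (143.27809143066406, 265.2871398925781), 83.54832458496094) 1265
scene bottle_tray ((553.447021484375, -23.267425537109375), (235.84429931640625, 174.8507843017578), 73.72157287597656) 666
scene square_bottle_mid 0.81 [522. -60.  66.] [157. 133. 132.]
((518.642333984375, -53.9891357421875), (66.46270751953125, 194.21949768066406), 51.27164077758789)
scene round_bottle_mid 0.87 [479.  11.  69.] [141. 111. 137.]
scene vial_right_mid 0.64 [523. -86.  62.] [ 66.  48. 112.]
scene vial_left_mid 0.55 [513.  73.  31.] [77. 79. 67.]
```

View pics/top0.png

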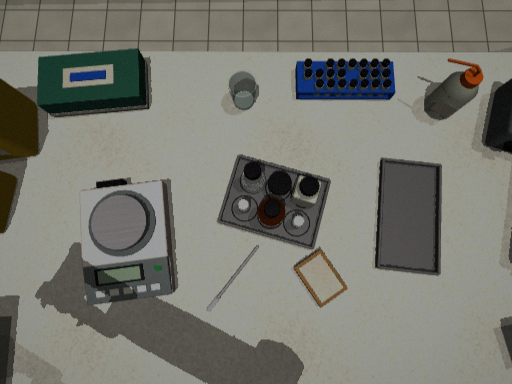

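View pics/scene0.png

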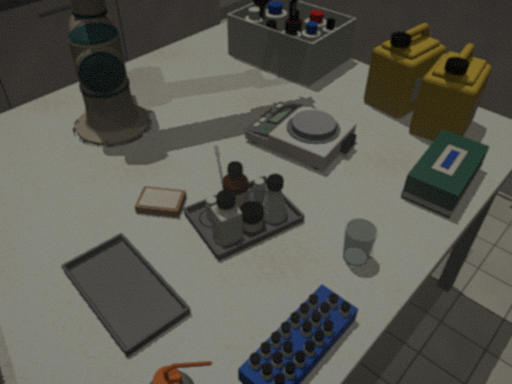

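The top view shows the bottle tray at about (275,200), with the round bottle in front (270,210), the conical flask at back left (252,172), the square bottle at back right (308,187) and the jar at (280,183). The side tray is at (408,215) and the pan at (121,222). The scene view agrees. I'm moving to hover over the round bottle.

Emit:
send_rows(motion=[[0.025, -0.041, 0, 0, 0, 1, 1], [0.06, -0.1, 0, 0, 0, 3, 1], [0.1, -0.165, 0, 0, 0, 5, 1], [0.13, -0.215, 0, 0, 0, 7, 1], [0.16, -0.265, 0, 0, 0, 9, 1], [0.19, -0.315, 0, 0, 0, 9, 1], [0.22, -0.365, 0, 0, 0, 9, 1], [0.25, -0.412, -0.01, 0, 0, 9, 1], [0.275, -0.454, -0.025, 0, 0, 9, 1], [0.29, -0.478, -0.04, 0, 0, 9, 1], [0.299, -0.491, -0.05, 0, 0, 9, 1], [0.299, -0.491, -0.05, 0, 0, 9, 1], [0.299, -0.491, -0.05, 0, 0, 9, 1]], squeeze=50)

```text
clock: 3.22
ee_pos: [518.2, -13.0, 182.1]
orientation: [0.0, 0.136, 0.991, 0.0]
contact_force: [0.3, 0.4, -0.7]
gripper_width: 0.999
```

Run:
```python
from h import *
s=arm.read_state(); print(s['ee_pos'],s['orientation'],s['joints'],s['clock'])
im,d=cams.capture('wrist'); save(im,'w1'); P=cams.camera_params('wrist'); print(P)
from scipy.spatial.transform import Rotation as R
q=s['orientation']; Rt=R.from_quat(np.r_[q[1:],q[0]]).as_matrix()
for n in ['round_bottle_mid','square_bottle_mid','conical_flask_mid','jar_mid']:
    for r in cams.regions_of('wrist',n)[:1]:
        v,u=np.nonzero(r['pixels']&(d>0)); z=d[v,u]; a=np.c_[u-P['cx'],v-P['cy']]; rr=np.hypot(*a.T); th=rr/P['fx']
        X=np.c_[a/np.maximum(rr,1e-6)[:,None]*(np.tan(th)*z)[:,None],z,np.ones(len(z))]
        W=(np.array(P['hand_eye'])@X.T)[:3].T@Rt.T+s['ee_pos']
        zt=np.percentile(W[:,2],97); t=W[W[:,2]>zt-8]; print(n,r['score'],zt,np.round((t.min(0)+t.max(0))/2),np.ptp(t,0))
```

```text
[518.20749558 -13.02600324 182.096604  ] [4.73065654e-04 1.35900938e-01 9.90722296e-01 2.06201888e-04] [-9.65791439e-02  5.26172040e-02  1.49829911e+00  3.74552276e-04
  1.58971457e+00 -1.39472261e+00] 3.225
{'fx': 297.3186396354542, 'fy': 297.3186396354542, 'cx': 259.0980529680862, 'cy': 191.51873361467935, 'hand_eye': array([[-2.22317354e-04, -9.48534557e-01, -3.16673562e-01,
         8.02142505e+01],
       [ 9.99999740e-01, -4.28000840e-04,  5.79954606e-04,
         1.00288012e+00],
       [-6.85643535e-04, -3.16673351e-01,  9.48534406e-01,
        -1.43820445e+02],
       [ 0.00000000e+00,  0.00000000e+00,  0.00000000e+00,
         1.00000000e+00]])}
square_bottle_mid 0.91 129.9516140934016 [567. -89. 126.] [38.4703176  34.64543107  8.9934491 ]
conical_flask_mid 0.81 122.15719003944054 [576.  24. 160.] [88.42426435 31.18505117 92.50372206]
jar_mid 0.86 62.66461002006774 [570. -33.  96.] [87.26334759 53.91687012 81.57856866]
```

View pics/w1.png

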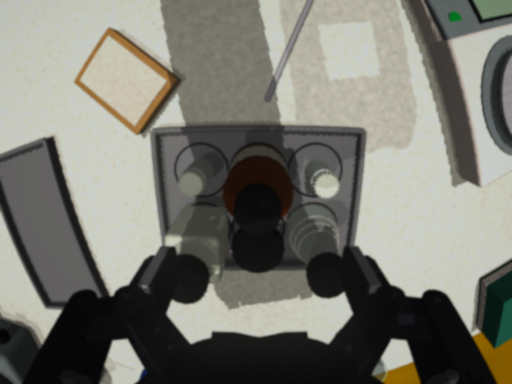

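The wrist view shows the round cap at (258,208), centred between the open fingers, with the tray square to the jaws. The other caps at (190,278) and (325,272) are clear of the descent. Next is descend, close and lift.

Emit:
send_rows(motion=[[0, -0.001, -0.02, 0, 0, 0, 1], [0, -0.001, -0.045, 0, 0, 0, 1], [0, -0.001, -0.065, 0, 0, 0, 1], [0, -0.001, -0.079, 0, 0, 0, 1], [0, -0.001, -0.079, 0, 0, 0, 1], [0, -0.001, -0.079, 0, 0, 0, -1], [0, -0.001, -0.079, 0, 0, 0, -1], [0, -0.001, -0.079, 0, 0, 0, -1], [0, -0.001, -0.079, 0, 0, 0, -1], [0, -0.001, -0.079, 0, 0, 0, -1], [0, -0.001, -0.079, 0, 0, 0, -1], [0, -0.001, -0.079, 0, 0, 0, -1], [0, -0.001, -0.079, 0, 0, 0, -1]], squeeze=50)

```text
clock: 5.1
ee_pos: [518.7, -14.9, 103.1]
orientation: [0.001, 0.136, 0.991, 0.0]
contact_force: [0.8, 0.2, 6.1]
gripper_width: 0.37
```

Emit:
send_rows(motion=[[0, 0, 0.01, 0, 0, 0, -1], [0, 0, 0.03, 0, 0, 0, -1], [0, 0, 0.06, 0, 0, 0, -1], [0, 0, 0.09, 0, 0, 0, -1], [0, 0, 0.12, 0, 0, 0, -1], [0, 0, 0.135, 0, 0, 0, -1], [-0.004, -0.015, 0.14, 0, 0, 0, -1], [-0.011, -0.045, 0.14, 0, 0, 0, -1], [-0.02, -0.082, 0.14, 0, 0, 0, -1], [-0.03, -0.122, 0.14, 0, 0, 0, -1], [-0.04, -0.162, 0.14, 0, 0, 0, -1], [-0.05, -0.202, 0.14, 0, 0, 0, -1], [-0.06, -0.242, 0.14, 0, 0, 0, -1], [-0.069, -0.278, 0.14, 0, 0, 0, -1], [-0.075, -0.302, 0.13, 0, 0, 0, -1], [-0.078, -0.316, 0.11, 0, 0, 0, -1], [-0.078, -0.317, 0.085, 0, 0, 0, -1], [-0.078, -0.317, 0.06, 0, 0, 0, -1], [-0.078, -0.317, 0.04, 0, 0, 0, -1], [-0.078, -0.317, 0.03, 0, 0, 0, -1]])

```text
clock: 7.6
ee_pos: [438.6, -331.7, 129.6]
orientation: [-0.002, 0.137, 0.991, 0.001]
contact_force: [0.1, 1.1, -2.2]
gripper_width: 0.368
```

Emit:
send_rows(motion=[[0, 0, -0.008, 0, 0, 0, -1], [0, 0, -0.016, 0, 0, 0, -1], [0, 0, -0.022, 0, 0, 0, -1], [0, 0, -0.026, 0, 0, 0, -1], [0, 0, -0.028, 0, 0, 0, -1], [0, 0, -0.029, 0, 0, 0, -1], [0, 0, -0.03, 0, 0, 0, -1], [0, 0, -0.03, 0, 0, 0, -1]])

```text
clock: 8.6
ee_pos: [440.6, -332.1, 103.2]
orientation: [0.001, 0.136, 0.991, -0.0]
contact_force: [0.2, 0.9, 2.5]
gripper_width: 0.371
```

Emit:
send_rows(motion=[[0, 0, 0, 0, 0, 0, 1], [0, 0, 0, 0, 0, 0, 1], [0, 0, 0, 0, 0, 0, 1], [0, 0, 0, 0, 0, 0, 1], [0, 0, 0, 0, 0, 0, 1], [0, 0, 0.012, 0, 0, 0, 1], [0, 0, 0.035, 0, 0, 0, 1], [0, 0, 0.065, 0, 0, 0, 1], [0.005, 0.01, 0.085, 0, 0, 0, 1], [0.019, 0.035, 0.09, 0, 0, 0, 1], [0.038, 0.072, 0.09, 0, 0, 0, 1], [0.06, 0.114, 0.09, 0, 0, 0, 1], [0.08, 0.152, 0.09, 0, 0, 0, 1], [0.1, 0.19, 0.09, 0, 0, 0, 1], [0.115, 0.218, 0.085, 0, 0, 0, 1], [0.123, 0.234, 0.075, 0, 0, 0, 1], [0.126, 0.24, 0.06, 0, 0, 0, 1], [0.126, 0.24, 0.05, 0, 0, 0, 1]])

```text
clock: 10.85
ee_pos: [565.6, -92.3, 150.7]
orientation: [-0.001, 0.137, 0.991, -0.0]
contact_force: [-0.0, -0.9, 0.0]
gripper_width: 1.003
```

Run:
```python
from h import *
s=arm.read_state(); print(s['ee_pos'])
im,d=cams.capture('top'); 
for n in ['round_bottle_mid']:
    for r in cams.regions_of('top',n)[:1]:
        X=world('top',r['pixels'],d); z=np.percentile(X[:,2],97); t=X[X[:,2]>z-8]; print(n,r['score'],z,(t.min(0)+t.max(0))/2,np.ptp(t,0))
im2,d=cams.capture('wrist'); save(np.hstack([im[100:300,200:500],im2[150:350,110:410]]),'c2')
```

```text
[565.61073003 -92.32842707 150.70465837]
round_bottle_mid 0.87 134.6428236123426 [ 439.88232623 -328.91304096  131.98513218] [33.42197849 33.20109912 10.64072928]
```

View pics/c2.png

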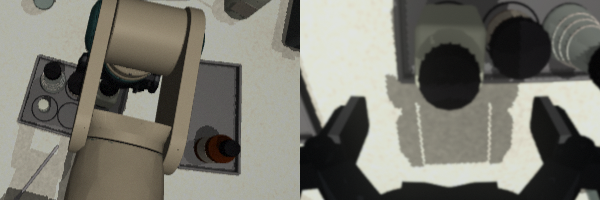

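The left half shows the round bottle standing upright in the near end of the side tray at (215,150). The right half shows the square cap centred between the fingers.

Emit:
send_rows(motion=[[0.001, 0, -0.015, 0, 0, 0, 1], [0.001, 0, -0.035, 0, 0, 0, 1], [0.001, 0, -0.05, 0, 0, 0, 1], [0.001, 0, -0.056, 0, 0, 0, 1], [0.001, 0, -0.056, 0, 0, 0, 1], [0.001, 0, -0.056, 0, 0, 0, -1], [0.001, 0, -0.056, 0, 0, 0, -1], [0.001, 0, -0.056, 0, 0, 0, -1], [0.001, 0, -0.056, 0, 0, 0, -1], [0.001, 0, -0.056, 0, 0, 0, -1], [0.001, 0, -0.056, 0, 0, 0, -1], [0.001, 0, -0.056, 0, 0, 0, -1]])

```text
clock: 12.5
ee_pos: [567.6, -92.1, 97.0]
orientation: [0.001, 0.136, 0.991, -0.0]
contact_force: [-0.9, -1.8, 5.9]
gripper_width: 0.441
```

Emit:
send_rows(motion=[[0, 0, 0.01, 0, 0, 0, -1], [0, 0, 0.03, 0, 0, 0, -1], [0, 0, 0.06, 0, 0, 0, -1], [0, 0, 0.085, 0, 0, 0, -1], [0.001, -0.01, 0.1, 0, 0, 0, -1], [0.004, -0.035, 0.1, 0, 0, 0, -1], [0.009, -0.072, 0.1, 0, 0, 0, -1], [0.014, -0.112, 0.1, 0, 0, 0, -1], [0.019, -0.152, 0.1, 0, 0, 0, -1], [0.025, -0.192, 0.1, 0, 0, 0, -1], [0.029, -0.225, 0.1, 0, 0, 0, -1], [0.032, -0.247, 0.09, 0, 0, 0, -1], [0.033, -0.257, 0.075, 0, 0, 0, -1], [0.033, -0.257, 0.055, 0, 0, 0, -1], [0.033, -0.257, 0.035, 0, 0, 0, -1], [0.033, -0.257, 0.02, 0, 0, 0, -1], [0.033, -0.257, 0.01, 0, 0, 0, -1], [0.033, -0.257, 0.004, 0, 0, 0, -1], [0.033, -0.257, 0.001, 0, 0, 0, -1], [0.033, -0.257, 0, 0, 0, 0, -1]])

```text
clock: 15.0
ee_pos: [600.5, -349.1, 97.1]
orientation: [0.001, 0.136, 0.991, -0.0]
contact_force: [-0.3, 0.7, 1.4]
gripper_width: 0.44
```

Emit:
send_rows(motion=[[0, 0, 0, 0, 0, 0, 1], [0, 0, 0, 0, 0, 0, 1], [0, 0, 0, 0, 0, 0, 1], [0, 0, 0, 0, 0, 0, 1], [0, 0, 0, 0, 0, 0, 1], [0, 0, 0.012, 0, 0, 0, 1], [0, 0, 0.035, 0, 0, 0, 1], [0, 0, 0.065, 0, 0, 0, 1], [0, 0.01, 0.085, 0, 0, 0, 1], [0, 0.035, 0.09, 0, 0, 0, 1], [0, 0.075, 0.09, 0, 0, 0, 1], [0, 0.122, 0.09, 0, 0, 0, 1], [0, 0.17, 0.09, 0, 0, 0, 1], [0.001, 0.218, 0.09, 0, 0, 0, 1], [0.001, 0.266, 0.09, 0, 0, 0, 1], [0.002, 0.31, 0.09, 0, 0, 0, 1], [0.002, 0.345, 0.085, 0, 0, 0, 1], [0.002, 0.366, 0.075, 0, 0, 0, 1], [0.002, 0.376, 0.06, 0, 0, 0, 1], [0.002, 0.376, 0.045, 0, 0, 0, 1]])

```text
clock: 17.5
ee_pos: [602.0, 26.9, 139.8]
orientation: [-0.0, 0.136, 0.991, -0.0]
contact_force: [0.1, 0.2, 0.9]
gripper_width: 1.004
```

Emit:
send_rows(motion=[[0.001, 0, -0.015, 0, 0, 0, 1], [0.001, 0, -0.035, 0, 0, 0, 1], [0.001, 0, -0.047, 0, 0, 0, 1], [0.001, 0, -0.052, 0, 0, 0, 1], [0.001, 0, -0.052, 0, 0, 0, 1], [0.001, 0, -0.052, 0, 0, 0, -1], [0.001, 0, -0.052, 0, 0, 0, -1], [0.001, 0, -0.052, 0, 0, 0, -1], [0.001, 0, -0.052, 0, 0, 0, -1], [0.001, 0, -0.052, 0, 0, 0, -1], [0.001, 0, -0.052, 0, 0, 0, -1], [0.001, 0, -0.052, 0, 0, 0, -1]])

```text
clock: 19.0
ee_pos: [603.6, 27.0, 90.0]
orientation: [0.001, 0.136, 0.991, 0.0]
contact_force: [0.4, -0.5, 5.6]
gripper_width: 0.408
```

Emit:
send_rows(motion=[[0, 0, 0.01, 0, 0, 0, -1], [0, 0, 0.03, 0, 0, 0, -1], [0, 0, 0.065, 0, 0, 0, -1], [0, 0, 0.1, 0, 0, 0, -1], [-0.004, -0.014, 0.125, 0, 0, 0, -1], [-0.01, -0.04, 0.14, 0, 0, 0, -1], [-0.02, -0.08, 0.145, 0, 0, 0, -1], [-0.032, -0.128, 0.145, 0, 0, 0, -1], [-0.043, -0.176, 0.145, 0, 0, 0, -1], [-0.054, -0.224, 0.145, 0, 0, 0, -1], [-0.064, -0.272, 0.145, 0, 0, 0, -1], [-0.073, -0.315, 0.145, 0, 0, 0, -1], [-0.079, -0.345, 0.145, 0, 0, 0, -1], [-0.082, -0.36, 0.14, 0, 0, 0, -1], [-0.083, -0.367, 0.125, 0, 0, 0, -1], [-0.083, -0.367, 0.1, 0, 0, 0, -1], [-0.083, -0.367, 0.07, 0, 0, 0, -1], [-0.083, -0.367, 0.045, 0, 0, 0, -1], [-0.083, -0.367, 0.025, 0, 0, 0, -1], [-0.083, -0.367, 0.015, 0, 0, 0, -1]])

```text
clock: 21.5
ee_pos: [520.1, -339.0, 102.6]
orientation: [-0.001, 0.136, 0.991, 0.001]
contact_force: [0.4, -0.1, -2.1]
gripper_width: 0.404
```

Emit:
send_rows(motion=[[0, 0, -0.006, 0, 0, 0, -1], [0, 0, -0.01, 0, 0, 0, -1], [0, 0, -0.013, 0, 0, 0, -1], [0, 0, -0.014, 0, 0, 0, -1], [0, 0, -0.015, 0, 0, 0, -1], [0, 0, -0.015, 0, 0, 0, -1]])

```text
clock: 22.25
ee_pos: [520.5, -340.2, 90.0]
orientation: [0.0, 0.136, 0.991, -0.0]
contact_force: [-0.7, 0.1, 1.0]
gripper_width: 0.406
```

Emit:
send_rows(motion=[[0, 0, 0, 0, 0, 0, 1], [0, 0, 0, 0, 0, 0, 1], [0, 0, 0, 0, 0, 0, 1], [0, 0, 0, 0, 0, 0, 1], [0, 0, 0, 0, 0, 0, 1], [0, 0, 0.012, 0, 0, 0, 1], [0, 0, 0.035, 0, 0, 0, 1], [0, 0, 0.065, 0, 0, 0, 1], [0.002, 0.01, 0.085, 0, 0, 0, 1], [0.008, 0.037, 0.09, 0, 0, 0, 1], [0.017, 0.077, 0.09, 0, 0, 0, 1], [0.027, 0.122, 0.09, 0, 0, 0, 1], [0.037, 0.167, 0.09, 0, 0, 0, 1], [0.047, 0.212, 0.09, 0, 0, 0, 1], [0.056, 0.255, 0.08, 0, 0, 0, 1], [0.063, 0.287, 0.06, 0, 0, 0, 1], [0.066, 0.302, 0.04, 0, 0, 0, 1], [0.067, 0.307, 0.02, 0, 0, 0, 1], [0.067, 0.307, 0.01, 0, 0, 0, 1], [0.067, 0.307, 0.01, 0, 0, 0, 1]])

```text
clock: 24.75
ee_pos: [586.7, -34.0, 98.4]
orientation: [-0.001, 0.137, 0.991, -0.0]
contact_force: [0.2, 0.6, 0.4]
gripper_width: 0.997
```

Run:
```python
from h import *
s=arm.read_state(); print(s['ee_pos'])
im,d=cams.capture('scene') 
for n in ['round_bottle_mid','square_bottle_mid','conical_flask_mid','jar_mid','pan']:
    for r in cams.regions_of('scene',n)[:1]:
        X=world('scene',r['pixels'],d); z=np.percentile(X[:,2],97); t=X[(X[:,2]>z-8)&(X[:,2]<z+4)]; print(n,r['score'],z,(t.min(0)+t.max(0))/2,np.ptp(t,0))
im2,_=cams.capture('wrist'); save(np.hstack([im[100:384,50:350],im2[100:384,110:410]]),'c3')
```

```text
[586.73057474 -33.9519662   98.42027524]
round_bottle_mid 0.97 136.4861942783299 [ 440.3943686  -331.42711453  133.6961349 ] [32.3923385  32.32097651 10.3276212 ]
square_bottle_mid 0.78 129.6536810649715 [ 601.590824   -349.64095759  126.55915202] [38.78626026 39.27100727  9.80638865]
conical_flask_mid 0.59 122.06170226793097 [ 545.7853776  -345.30448951  119.95077848] [90.00625299 43.51640431 11.7747752 ]
jar_mid 0.78 62.150534317430136 [588.84262253 -33.83768972  58.9826512 ] [54.35613392 54.41076515  9.35997209]
pan 0.76 81.63588623877006 [495.24653261 315.48945987  78.90419778] [121.63067298 122.91312681  10.324352  ]
```

View pics/c3.png

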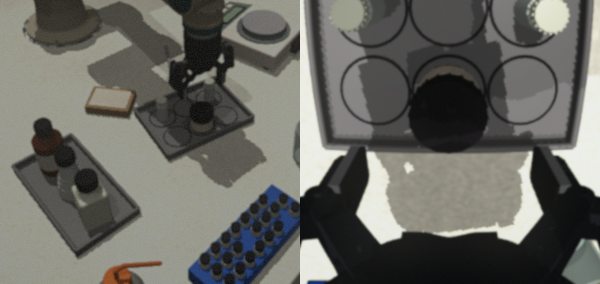

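All three bottles stand upright in the side tray, at (45,140), (65,165) and (90,205) in the left half. The jar is centred between the fingers at (448,105). I'm grasping it now.

Emit:
send_rows(motion=[[0.001, 0, -0.015, 0, 0, 0, 1], [0.001, 0, -0.035, 0, 0, 0, 1], [0.001, 0, -0.055, 0, 0, 0, 1], [0.001, 0, -0.067, 0, 0, 0, 1], [0.001, 0, -0.073, 0, 0, 0, 1], [0.001, 0, -0.073, 0, 0, 0, 1], [0.001, 0, -0.073, 0, 0, 0, -1], [0.001, 0, -0.073, 0, 0, 0, -1], [0.001, 0, -0.073, 0, 0, 0, -1], [0.001, 0, -0.073, 0, 0, 0, -1], [0.001, 0, -0.073, 0, 0, 0, -1], [0.001, 0, -0.073, 0, 0, 0, -1]])

```text
clock: 26.6
ee_pos: [588.9, -33.0, 27.4]
orientation: [0.001, 0.136, 0.991, 0.0]
contact_force: [0.4, 0.4, 5.3]
gripper_width: 0.614
```

Emit:
send_rows(motion=[[0, 0, 0.01, 0, 0, 0, -1], [0, 0, 0.03, 0, 0, 0, -1], [0, 0, 0.06, 0, 0, 0, -1], [0, 0, 0.09, 0, 0, 0, -1], [-0.003, 0.01, 0.115, 0, 0, 0, -1], [-0.009, 0.035, 0.125, 0, 0, 0, -1], [-0.019, 0.072, 0.13, 0, 0, 0, -1], [-0.031, 0.116, 0.13, 0, 0, 0, -1], [-0.043, 0.16, 0.13, 0, 0, 0, -1], [-0.055, 0.204, 0.13, 0, 0, 0, -1], [-0.067, 0.248, 0.13, 0, 0, 0, -1], [-0.078, 0.29, 0.13, 0, 0, 0, -1], [-0.086, 0.322, 0.13, 0, 0, 0, -1], [-0.091, 0.342, 0.125, 0, 0, 0, -1], [-0.093, 0.349, 0.115, 0, 0, 0, -1], [-0.093, 0.349, 0.1, 0, 0, 0, -1], [-0.093, 0.349, 0.09, 0, 0, 0, -1], [-0.093, 0.349, 0.084, 0, 0, 0, -1], [-0.093, 0.349, 0.081, 0, 0, 0, -1], [-0.093, 0.349, 0.08, 0, 0, 0, -1]])

```text
clock: 29.1
ee_pos: [495.4, 315.9, 106.4]
orientation: [0.0, 0.137, 0.991, 0.0]
contact_force: [-0.6, 0.9, -0.6]
gripper_width: 0.617
```

Emit:
send_rows(motion=[[0, 0, -0.001, 0, 0, 0, -1], [0, 0, -0.002, 0, 0, 0, -1], [0, 0, -0.003, 0, 0, 0, -1], [0, 0, -0.004, 0, 0, 0, -1], [0, 0, -0.004, 0, 0, 0, -1], [0, 0, -0.004, 0, 0, 0, -1]])

```text
clock: 29.85
ee_pos: [495.4, 316.2, 103.4]
orientation: [0.0, 0.136, 0.991, 0.0]
contact_force: [-2.7, -0.6, 5.1]
gripper_width: 0.619
```

Emit:
send_rows(motion=[[0, 0, 0, 0, 0, 0, 1], [0, 0, 0, 0, 0, 0, 1], [0, 0, 0, 0, 0, 0, 1], [0, 0, 0, 0, 0, 0, 1], [0, 0, 0.01, 0, 0, 0, 1], [0, 0, 0.03, 0, 0, 0, 1], [0, 0, 0.06, 0, 0, 0, 1], [0, -0.01, 0.085, 0, 0, 0, 1], [0.001, -0.04, 0.095, 0, 0, 0, 1], [0.003, -0.085, 0.095, 0, 0, 0, 1], [0.006, -0.135, 0.095, 0, 0, 0, 1], [0.008, -0.19, 0.095, 0, 0, 0, 1], [0.01, -0.245, 0.095, 0, 0, 0, 1], [0.012, -0.3, 0.095, 0, 0, 0, 1], [0.014, -0.355, 0.095, 0, 0, 0, 1], [0.016, -0.41, 0.095, 0, 0, 0, 1], [0.018, -0.46, 0.095, 0, 0, 0, 1], [0.02, -0.5, 0.095, 0, 0, 0, 1], [0.02, -0.51, 0.095, 0, 0, 0, 1], [0.02, -0.51, 0.095, 0, 0, 0, 1]])

```text
clock: 32.35
ee_pos: [515.2, -193.9, 197.7]
orientation: [0.0, 0.137, 0.991, 0.0]
contact_force: [0.2, -0.1, -0.1]
gripper_width: 0.998
```

Run:
```python
from h import *
s=arm.read_state(); print(s['ee_pos'])
im,d=cams.capture('scene') 
for n in ['jar_mid','conical_flask_mid']:
    for r in cams.regions_of('scene',n)[:1]:
        X=world('scene',r['pixels'],d); z=np.percentile(X[:,2],97); t=X[(X[:,2]>z-8)&(X[:,2]<z+4)]; print(n,r['score'],r['position'],z,(t.min(0)+t.max(0))/2,np.ptp(t,0))
im2,_=cams.capture('top'); save(np.hstack([im[50:334,100:400],im2[100:384,60:360]]),'c4')
```

```text
[ 515.24908072 -193.8803505   197.68213953]
jar_mid 0.93 [313.1, 108.1] 137.89937969229834 [499.12053787 314.41980004 134.71633228] [47.81210416 56.92099935  9.37273663]
conical_flask_mid 0.67 [117.0, 269.4] 122.00481007201296 [ 544.46034154 -344.06434496  118.88753105] [87.01969725 43.44365355  9.41261307]
```

View pics/c4.png

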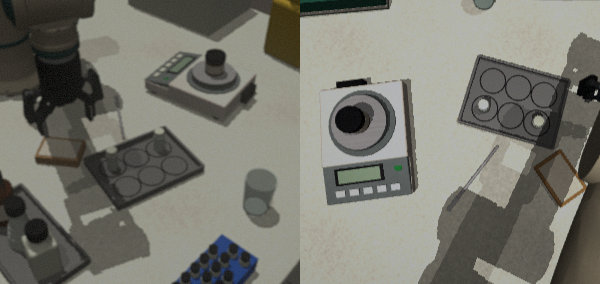

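The jar stands upright on the pan. I'm checking its centring with the top camera, since parallax from the lid height shifts it in the image.

Run:
```python
from h import *
im,d=cams.capture('top') 
for n in ['jar_mid','pan']:
    for r in cams.regions_of('top',n)[:1]:
        X=world('top',r['pixels'],d); z=np.percentile(X[:,2],90); t=X[(X[:,2]>z-4)&(X[:,2]<z+4)]; print(n,r['score'],z,(t.min(0)+t.max(0))/2,np.ptp(t,0))
im,d=cams.capture('scene')
r=cams.regions_of('scene','jar_mid')[0]; X=world('scene',r['pixels'],d); t=X[(X[:,2]>132)]; print((t.min(0)+t.max(0))/2,np.ptp(t,0))
```

```text
jar_mid 0.82 137.07162228829873 [494.21810827 317.19396511 136.53849418] [50.90199547 53.55255451  6.72094751]
pan 0.83 79.30049777743949 [494.86922837 316.83375376  79.29293427] [119.77830921 121.34243487   7.95062432]
[495.93544902 316.72841478 135.82184385] [54.85484546 55.81655888  7.47247164]
```

The jar is centred on the pan to within about 1 mm. Next I return the conical flask.

Emit:
send_rows(motion=[[0.001, -0.02, 0, 0, 0, 0, 1], [0.002, -0.06, 0, 0, 0, 0, 1], [0.004, -0.105, 0, 0, 0, 0, 1], [0.005, -0.135, -0.01, 0, 0, 0, 1], [0.005, -0.146, -0.03, 0, 0, 0, 1], [0.005, -0.146, -0.05, 0, 0, 0, 1], [0.005, -0.146, -0.07, 0, 0, 0, 1], [0.005, -0.146, -0.09, 0, 0, 0, 1], [0.005, -0.146, -0.102, 0, 0, 0, 1], [0.005, -0.146, -0.108, 0, 0, 0, 1], [0.005, -0.146, -0.108, 0, 0, 0, 1], [0.005, -0.146, -0.108, 0, 0, 0, -1], [0.005, -0.146, -0.108, 0, 0, 0, -1], [0.005, -0.146, -0.108, 0, 0, 0, -1], [0.005, -0.146, -0.108, 0, 0, 0, -1], [0.005, -0.146, -0.108, 0, 0, 0, -1], [0.005, -0.146, -0.108, 0, 0, 0, -1], [0.005, -0.146, -0.108, 0, 0, 0, -1]])

```text
clock: 35.05
ee_pos: [520.4, -340.2, 89.9]
orientation: [0.0, 0.136, 0.991, -0.0]
contact_force: [0.6, -1.6, 5.4]
gripper_width: 0.406
```

Return to (603.6, 27), the reverse path.

Emit:
send_rows(motion=[[0, 0, 0.01, 0, 0, 0, -1], [0, 0, 0.03, 0, 0, 0, -1], [0, 0, 0.065, 0, 0, 0, -1], [0, 0, 0.1, 0, 0, 0, -1], [0, 0, 0.13, 0, 0, 0, -1], [0.003, 0.012, 0.145, 0, 0, 0, -1], [0.009, 0.04, 0.145, 0, 0, 0, -1], [0.018, 0.08, 0.145, 0, 0, 0, -1], [0.029, 0.128, 0.145, 0, 0, 0, -1], [0.04, 0.176, 0.145, 0, 0, 0, -1], [0.051, 0.224, 0.145, 0, 0, 0, -1], [0.062, 0.272, 0.14, 0, 0, 0, -1], [0.071, 0.315, 0.13, 0, 0, 0, -1], [0.078, 0.345, 0.115, 0, 0, 0, -1], [0.082, 0.361, 0.1, 0, 0, 0, -1], [0.083, 0.367, 0.08, 0, 0, 0, -1], [0.083, 0.367, 0.06, 0, 0, 0, -1], [0.083, 0.367, 0.04, 0, 0, 0, -1], [0.083, 0.367, 0.025, 0, 0, 0, -1], [0.083, 0.367, 0.015, 0, 0, 0, -1]])

```text
clock: 37.55
ee_pos: [602.9, 26.5, 103.1]
orientation: [-0.001, 0.137, 0.991, -0.0]
contact_force: [-0.9, 0.4, -2.0]
gripper_width: 0.407
```

Emit:
send_rows(motion=[[0, 0, -0.006, 0, 0, 0, -1], [0, 0, -0.01, 0, 0, 0, -1], [0, 0, -0.013, 0, 0, 0, -1], [0, 0, -0.014, 0, 0, 0, -1], [0, 0, -0.015, 0, 0, 0, -1], [0, 0, -0.015, 0, 0, 0, -1]])

```text
clock: 38.3
ee_pos: [603.5, 27.0, 90.0]
orientation: [0.001, 0.136, 0.991, 0.0]
contact_force: [-0.1, -0.8, 1.0]
gripper_width: 0.407
```

Emit:
send_rows(motion=[[0, 0, 0, 0, 0, 0, 1], [0, 0, 0, 0, 0, 0, 1], [0, 0, 0, 0, 0, 0, 1], [0, 0, 0, 0, 0, 0, 1], [0, 0, 0, 0, 0, 0, 1], [0, 0, 0.012, 0, 0, 0, 1], [0, 0, 0.035, 0, 0, 0, 1], [0, 0, 0.065, 0, 0, 0, 1], [0, -0.01, 0.09, 0, 0, 0, 1], [0, -0.035, 0.1, 0, 0, 0, 1], [0, -0.075, 0.1, 0, 0, 0, 1], [0, -0.122, 0.1, 0, 0, 0, 1], [-0.001, -0.17, 0.1, 0, 0, 0, 1], [-0.001, -0.218, 0.1, 0, 0, 0, 1], [-0.002, -0.266, 0.1, 0, 0, 0, 1], [-0.002, -0.31, 0.1, 0, 0, 0, 1], [-0.003, -0.345, 0.1, 0, 0, 0, 1], [-0.003, -0.366, 0.095, 0, 0, 0, 1], [-0.003, -0.376, 0.085, 0, 0, 0, 1], [-0.003, -0.376, 0.07, 0, 0, 0, 1]])

```text
clock: 40.8
ee_pos: [600.4, -348.7, 158.5]
orientation: [0.0, 0.136, 0.991, 0.0]
contact_force: [-0.4, 0.0, 0.8]
gripper_width: 1.005
```

Emit:
send_rows(motion=[[0, 0, -0.02, 0, 0, 0, 1], [0, 0, -0.04, 0, 0, 0, 1], [0, 0, -0.056, 0, 0, 0, 1], [0, 0, -0.063, 0, 0, 0, 1], [0, 0, -0.063, 0, 0, 0, 1], [0, 0, -0.063, 0, 0, 0, -1], [0, 0, -0.063, 0, 0, 0, -1], [0, 0, -0.063, 0, 0, 0, -1], [0, 0, -0.063, 0, 0, 0, -1], [0, 0, -0.063, 0, 0, 0, -1], [0, 0, -0.063, 0, 0, 0, -1], [0, 0, -0.063, 0, 0, 0, -1]])

```text
clock: 42.3
ee_pos: [600.5, -349.3, 97.2]
orientation: [0.001, 0.136, 0.991, -0.0]
contact_force: [0.4, -2.6, 5.6]
gripper_width: 0.442
```

Emit:
send_rows(motion=[[0, 0, 0.01, 0, 0, 0, -1], [0, 0, 0.03, 0, 0, 0, -1], [0, 0, 0.06, 0, 0, 0, -1], [0, 0, 0.085, 0, 0, 0, -1], [-0.001, 0.01, 0.1, 0, 0, 0, -1], [-0.004, 0.035, 0.1, 0, 0, 0, -1], [-0.009, 0.072, 0.1, 0, 0, 0, -1], [-0.014, 0.112, 0.1, 0, 0, 0, -1], [-0.019, 0.152, 0.1, 0, 0, 0, -1], [-0.025, 0.192, 0.1, 0, 0, 0, -1], [-0.029, 0.225, 0.1, 0, 0, 0, -1], [-0.032, 0.247, 0.09, 0, 0, 0, -1], [-0.033, 0.257, 0.075, 0, 0, 0, -1], [-0.033, 0.257, 0.055, 0, 0, 0, -1], [-0.033, 0.257, 0.035, 0, 0, 0, -1], [-0.033, 0.257, 0.02, 0, 0, 0, -1], [-0.033, 0.257, 0.01, 0, 0, 0, -1], [-0.033, 0.257, 0.004, 0, 0, 0, -1], [-0.033, 0.257, 0.001, 0, 0, 0, -1], [-0.033, 0.257, 0, 0, 0, 0, -1]])

```text
clock: 44.8
ee_pos: [567.6, -92.1, 97.2]
orientation: [0.001, 0.136, 0.991, -0.0]
contact_force: [-1.7, -0.2, 3.5]
gripper_width: 0.44
```

Emit:
send_rows(motion=[[0, 0, 0, 0, 0, 0, 1], [0, 0, 0, 0, 0, 0, 1], [0, 0, 0, 0, 0, 0, 1], [0, 0, 0, 0, 0, 0, 1], [0, 0, 0, 0, 0, 0, 1], [0, 0, 0.012, 0, 0, 0, 1], [0, 0, 0.035, 0, 0, 0, 1], [0, 0, 0.065, 0, 0, 0, 1], [-0.005, -0.01, 0.09, 0, 0, 0, 1], [-0.019, -0.035, 0.1, 0, 0, 0, 1], [-0.038, -0.072, 0.1, 0, 0, 0, 1], [-0.06, -0.114, 0.1, 0, 0, 0, 1], [-0.08, -0.152, 0.1, 0, 0, 0, 1], [-0.1, -0.19, 0.1, 0, 0, 0, 1], [-0.115, -0.218, 0.1, 0, 0, 0, 1], [-0.124, -0.234, 0.095, 0, 0, 0, 1], [-0.127, -0.24, 0.085, 0, 0, 0, 1], [-0.127, -0.24, 0.07, 0, 0, 0, 1]])

```text
clock: 47.05
ee_pos: [440.5, -331.6, 165.6]
orientation: [0.0, 0.136, 0.991, 0.0]
contact_force: [0.8, 1.2, -0.0]
gripper_width: 1.0
```

Emit:
send_rows(motion=[[0, 0, -0.02, 0, 0, 0, 1], [0, 0, -0.04, 0, 0, 0, 1], [0, 0, -0.056, 0, 0, 0, 1], [0, 0, -0.064, 0, 0, 0, 1], [0, 0, -0.064, 0, 0, 0, 1], [0, 0, -0.064, 0, 0, 0, -1], [0, 0, -0.064, 0, 0, 0, -1], [0, 0, -0.064, 0, 0, 0, -1], [0, 0, -0.064, 0, 0, 0, -1], [0, 0, -0.064, 0, 0, 0, -1], [0, 0, -0.064, 0, 0, 0, -1], [0, 0, -0.064, 0, 0, 0, -1]])

```text
clock: 48.55
ee_pos: [440.5, -332.1, 102.9]
orientation: [0.0, 0.136, 0.991, -0.0]
contact_force: [0.2, 1.8, 5.3]
gripper_width: 0.371
```

Emit:
send_rows(motion=[[0, 0, 0.01, 0, 0, 0, -1], [0, 0, 0.03, 0, 0, 0, -1], [0, 0, 0.06, 0, 0, 0, -1], [0, 0, 0.09, 0, 0, 0, -1], [0, 0, 0.12, 0, 0, 0, -1], [0.003, 0.014, 0.135, 0, 0, 0, -1], [0.01, 0.042, 0.14, 0, 0, 0, -1], [0.02, 0.082, 0.14, 0, 0, 0, -1], [0.032, 0.13, 0.14, 0, 0, 0, -1], [0.044, 0.178, 0.14, 0, 0, 0, -1], [0.055, 0.222, 0.14, 0, 0, 0, -1], [0.066, 0.266, 0.14, 0, 0, 0, -1], [0.073, 0.298, 0.14, 0, 0, 0, -1], [0.077, 0.312, 0.13, 0, 0, 0, -1], [0.078, 0.317, 0.115, 0, 0, 0, -1], [0.078, 0.317, 0.095, 0, 0, 0, -1], [0.078, 0.317, 0.075, 0, 0, 0, -1], [0.078, 0.317, 0.055, 0, 0, 0, -1], [0.078, 0.317, 0.038, 0, 0, 0, -1], [0.078, 0.317, 0.025, 0, 0, 0, -1]])

```text
clock: 51.05
ee_pos: [517.7, -15.4, 125.7]
orientation: [-0.001, 0.137, 0.991, -0.0]
contact_force: [0.2, -0.3, -2.0]
gripper_width: 0.372
```

Emit:
send_rows(motion=[[0, 0, -0.01, 0, 0, 0, -1], [0, 0, -0.016, 0, 0, 0, -1], [0, 0, -0.021, 0, 0, 0, -1], [0, 0, -0.023, 0, 0, 0, -1], [0, 0, -0.024, 0, 0, 0, -1], [0, 0, -0.025, 0, 0, 0, -1], [0, 0, -0.025, 0, 0, 0, -1]])

```text
clock: 51.92
ee_pos: [518.6, -14.9, 103.0]
orientation: [0.001, 0.136, 0.991, 0.0]
contact_force: [0.1, 0.4, 1.0]
gripper_width: 0.375
```

Release, rise and back off to the left, clear of the cameras' view of the tray.

Emit:
send_rows(motion=[[0, 0, 0, 0, 0, 0, 1], [0, 0, 0, 0, 0, 0, 1], [0, 0, 0, 0, 0, 0, 1], [0, 0, 0, 0, 0, 0, 1], [0, 0, 0, 0, 0, 0, 1], [0, 0, 0.012, 0, 0, 0, 1], [0, 0, 0.035, 0, 0, 0, 1], [0, 0, 0.065, 0, 0, 0, 1], [0, 0, 0.095, 0, 0, 0, 1], [0, -0.02, 0.115, 0, 0, 0, 1], [-0.01, -0.06, 0.12, 0, 0, 0, 1], [-0.02, -0.1, 0.12, 0, 0, 0, 1], [-0.04, -0.15, 0.12, 0, 0, 0, 1], [-0.05, -0.2, 0.12, 0, 0, 0, 1], [-0.06, -0.25, 0.12, 0, 0, 0, 1], [-0.065, -0.28, 0.12, 0, 0, 0, 1], [-0.065, -0.285, 0.12, 0, 0, 0, 1], [-0.065, -0.285, 0.12, 0, 0, 0, 1]])

```text
clock: 54.18
ee_pos: [453.4, -299.6, 222.8]
orientation: [0.0, 0.136, 0.991, 0.0]
contact_force: [-0.3, 0.1, 0.0]
gripper_width: 0.998
```

Run:
```python
from h import *
ims=[]
for c in ('top','scene'):
    im,d=cams.capture(c); ims.append(im)
    for n in ['round_bottle_mid','square_bottle_mid','conical_flask_mid','jar_mid','vial_left_mid','vial_right_mid']:
        for r in cams.regions_of(c,n)[:1]:
            X=world(c,r['pixels'],d); z=np.percentile(X[:,2],95); t=X[(X[:,2]>z-8)&(X[:,2]<z+5)]; print(c,n,round(r['score'],2),round(z),np.round((t.min(0)+t.max(0))/2),np.round(np.ptp(t,0)))
save(np.hstack([ims[0][80:364,80:380],ims[1][50:334,100:400]]),'c5')
```

```text
top round_bottle_mid 0.75 135 [518. -13. 133.] [33. 31.  9.]
top square_bottle_mid 0.7 128 [567. -92. 126.] [39. 40. 10.]
top conical_flask_mid 0.77 120 [602.  28. 118.] [35. 34. 10.]
top jar_mid 0.56 137 [495. 317. 134.] [55. 54. 10.]
top vial_left_mid 0.63 21 [551. -24.  20.] [221. 265.  12.]
top vial_right_mid 0.49 62 [501. -74.  61.] [23. 22.  8.]
scene round_bottle_mid 0.71 135 [520. -14. 133.] [35. 34. 10.]
scene square_bottle_mid 0.63 22 [553. -26.  21.] [223. 262.  13.]
scene conical_flask_mid 0.82 120 [605.  27. 119.] [36. 36. 12.]
scene jar_mid 0.78 137 [495. 316. 135.] [55. 56. 10.]
scene vial_left_mid 0.83 63 [539.  46.  60.] [25. 22. 11.]
scene vial_right_mid 0.69 64 [502. -76.  60.] [20. 22.  9.]
```

View pics/c5.png

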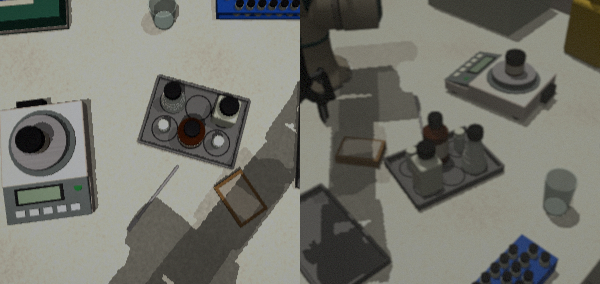

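All three bottles are upright in their original places: the round one at (190,130), the square one at (228,108) and the flask at (172,92). The jar is centred on the pan at (35,140), the vials are standing and the side tray is empty.

```bash
python3 -c "
from plant import ticket; print(ticket.hand_in())"
```

```text
the job is handed in; nothing more can be done
None
```

I moved the round bottle, square bottle and conical flask upright into the side tray and set the jar on the balance pan. I then returned all three to their places in the bottle tray. The job was handed in at about 54 s of the 144 s allowed.

**Last checks before handing in:**
- **Bottles:** all three stand upright, within 1–2 mm of where they first stood. Their cap heights are unchanged.
- **Jar:** it stands upright on the pan, about 1 mm from its centre.
- **Vials:** both are standing, and the arm never went down near them. The left vial measured within 3 mm of its starting position. The right vial had no clean starting measurement, but it stands in its marked place.
- **Gripper:** open, and touching nothing.

**Detections that disagreed:** in the final check, the network confused the tray with the left vial in the top view, and with the square bottle in the scene view. For those two I relied on the other camera and the pictures.

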